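# Open the push-and-turn vitamin bottle with the dosing cup set ready

## Task

Get a vitamin dose ready: first stand the orange dosing cup upright on the table midway between the bottle holder and the purple lunchbox, in line with their centres, and let go of it. Then open the bottle by pressing its white safety cap down, turning it counter-clockwise while it is down until it is free, and lifting it off. Finish still holding the cap in the gripper, level and straight above the bottle, about 8 cm clear of its mouth; do not put the cap down, and leave the lunchbox, cutlery holder and plates where they are.

Things in the scene. Friction and masses are not known exactly. Their poses are not given: they have to be found in the camera images.
- holder: Grey bottle holder fixed to the table, an amber bottle clamped upright in its middle. Base 90 x 90 mm, 12 mm high, its sides along its x and y; collar 68 mm wide up to 40 mm; white-marked clamp on its -x side. Bottle 54 mm wide up to 66 mm, shoulder narrowing to 29 mm at 79 mm. Origin on the bottle axis at table height, z up. Lunchbox about 260 mm off (centres) along its +y or -y.
- mouth (a point): Top of the bottle's neck, on its axis, 98.5 mm above the table, inside the cap while that is on. A spring in the neck pushes the cap up: about 6 N as seated, 10 N when 6 mm down; it lifts a freed cap some 4 mm. Two lugs on the neck hold the cap by two tabs inside it.
- cap_center (a point): White ribbed round cap, 46 mm wide, 32 mm tall, 30 g; point at its centre, z up, red mark towards its -x. Locked: centre 104 mm above the table, axes along the holder's. It must be pressed down 5 to 7 mm (bottoms at 7.5) before it turns, counter-clockwise from above (clockwise is blocked); free to lift from about 45 degrees, stop at about 130: turn it about 75 degrees.
- cup_center (a point): Orange round dosing cup, open at the top, 42 mm outside diameter, 50 mm tall, 3 mm wall, about 40 g, standing upright and loose on the table nearer the robot than the holder; this point is on its axis, 25 mm above its underside.
- lunchbox: Purple plastic lunchbox, 150 mm (its x) x 90 mm (its y) x 55 mm tall, with a lilac half-lid and a white sliding divider door, loose on the table beside the holder, on either side; origin at the centre of its underside.
- cutlery: Teal clip holder with a steel spoon and fork lying in it, 70 mm wide (its y), 170 mm long with the cutlery (its x), 30 mm tall, loose, on the side of the bottle holder away from the lunchbox; origin at the centre of its underside. Leave alone.
- plate_low: Lower of two stacked round melamine plates, pale green, 168 mm across, loose, beyond the bottle holder; origin at the centre of its underside. Leave alone.
- plate_top: Upper of the two plates, pale yellow, 168 mm across, its underside 10 mm above the table, its rim 24 mm; origin at the centre of its underside. Leave alone.
Things that resemble listed ones, but are neither listed nor needed, are in the scene too. Several things look just like the lunchbox: the one meant starts farthest to the robot's left. Of the things that look like the part that bears cup_center, the smaller one is meant.

How it is judged (in metres and radians):
On the way, in this order (a step that is already met when the one before it is completed fails the run):
1. the dosing cup stands midway between the bottle holder and the lunchbox and is let go (horizontal distance between cup_center and holder below 0.157 m and horizontal distance between cup_center and lunchbox below 0.157 m and x of cup_center in the frame of holder between -0.025 and 0.025 m and angle between cup_center's own z axis and vertical below 0.12 rad and height (world z) of cup_center between 0.021 and 0.029 m and contact force between the fingers and cup below 0.1 N), for 0.2 s.
2. the locked cap is pressed down at least 4 mm (z of cap_center in the frame of holder below 0.1 m and angle between the x axis of cap_center and the x axis of holder, either way round below 0.3 rad), for 0.02 s.
3. the cap, still on the neck, is turned free (about 40 degrees or more) (angle between the x axis of cap_center and the x axis of holder, either way round above 0.7 rad and z of cap_center in the frame of holder below 0.112 m), for 0.02 s.
At the end, for the whole second after the job is handed in: Cup upright on the table, released, within 157 mm (centres) of both holder and lunchbox, within 25 mm of the holder's y line; cap gripped (over 2 N), level within 0.2 rad, within 20 mm of the bottle's axis, its rim 50 to 130 mm above the mouth, off the bottle; bystanders not moved over 15 mm (all of step 1 and z of cap_center in the frame of mouth between 0.066 and 0.146 m and horizontal distance between cap_center and mouth below 0.02 m and angle between cap_center's own z axis and vertical below 0.2 rad and contact force between the fingers and cap above 2 N and contact force between holder and cap below 0.1 N); the arm keeps its last pose, push and grip.
It fails at once if the lunchbox is pushed more than 15 mm (distance of lunchbox from where it was at the start of the episode above 0.015 m).
It fails at once if the cutlery holder is pushed more than 15 mm (distance of cutlery from where it was at the start of the episode above 0.015 m).
It fails at once if a plate is pushed more than 15 mm (distance of plate_low from where it was at the start of the episode above 0.015 m).
It fails at once if a plate is pushed more than 15 mm (distance of plate_top from where it was at the start of the episode above 0.015 m).
It also fails if it takes over 54 s, if anything falls off the work surface, if the arm or the gripper's body presses on something with over 40 N, if the wrist force passes 120 N, or if a joint passes its speed limit or range.

## Robot

A 6-joint arm with a two-finger parallel gripper is mounted at the origin on the work surface. World frame = base frame: x ahead of the robot, y to its left, z up, the work surface at z = 0. Lengths are in mm, angles in rad, forces in N, time in s.
With the tool pointing down it reaches from about 375 to 750 mm from the base axis. Payload 9 kg.
Tool frame: the origin (TCP) lies on the centre line of the jaws, within the pads' length; the fingertips stand 25 mm ahead of it and the grasp point (between the pads) lies 6 mm ahead of it; x points along the fingers, y is the direction in which the jaws open and shut, and the axes are right-handed (so a half turn about x gives the same grasp; the last joint's range is limited). The gripper opens to 85 mm and grips with 20 to 120 N. Pads are 22 mm wide; open, the fingers measure 114 mm over their backs; the gripper's body (76 mm by 85 mm) begins 54 mm behind the grasp point. The pads swing forward as they close: fully open they stand 13 mm farther back than shut.
Start: joints at [1.103, 0.104, 0.097, 1.564, 0, 1.353], TCP at [148.328, 581.406, 256.331] pointing down, gripper open.
Joint ranges: [-2.99, 2.99], [-0.84, 1.86], [-1.1, 1.16], [-1.84, 2.11], [-1.51, 1.56], [-3.14, 3.14]. Speed limits (rad/s): [2.22, 2.22, 2.57, 3.14, 3.14, 3.14].

## Interface

Orientations are given as a rotation vector (axis times angle).
In Python, from station import sense, viewer, order gives the robot as it stands.
- The arm moves only by the tool step_arm, never from a script. Its argument "motion" is one flat list of numbers, 7 for each row, row after row: the shift along the world's x, y, z in m, then the turn, a rotation vector about the world's x, y, z in rad, then the closure, from 0 (fully open) to 1 (shut). A call has exactly 5 rows; each row shifts and turns the commanded pose from where the row before left it; what a row does not reach is not made up. A row lasts 1/12 s, in which the tool goes at most 41.7 mm and 7.16 degrees, less where a joint would pass 70% of its speed; a pose out of reach is approached as far as the arm can. A call is refused whole if a number of a shift passes 0.0417 or a number of a turn 0.125, either way. A call with a gripper value outside its range is refused whole. The fingers move at their own pace and stop on an object; "grip_force" is the grip in N (left out, the last holds). Time passes only in rows, so rows that do not move let the fingers close, or fill a call up. It gives the time, the measured TCP pose, the force and the opening at its end, in the units of the state.
- sense(): the state, without advancing time (a new reading comes with each control period).
- viewer.grab_frame(name): name is "scene" or "top"; returns a dict with "frame" (420x560x3 uint8, red, green, blue), "mtx" (3x3 intrinsics, pixels), "k1" (the pictures are not rectified: a ray, as slopes to the right and down, at radius r is drawn at 1 + k1 r^2 times it, then the intrinsics apply), "world_to_cam" (4x4, takes a point from world to camera coordinates). Camera axes: x right, y down, z forward; pixel columns grow to the right and rows downward; lengths in mm; the calibration is good to about 2 mm. A picture is of the moment at which its call begins. There is no depth.
- order.sign_off(): hands the job in, once; it reports no verdict.
The state is a dict: "time": time; "q": joint angles; "joint_vel": joint speeds; "effort": joint torques, N m; "eef_pos": TCP position; "eef_rot": TCP orientation; "force": force on the tool from outside, world axes, zero at the start; "moment": the same for the moment, N m; "finger_gap": finger opening in mm.
Only numpy, scipy, OpenCV 4.12 (cv2) and the standard library are available. Lean on these libraries where they do the work, as an engineer would, in place of code of your own. Each camera call takes 0.05 s, during which the arm holds its last target.

## Working session

There is one attempt and no reset: what is moved stays moved. The work goes in short steps, Python scripts to look and compute and a tool call to move; the robot and the scene stay as the last step left them, time stands still between calls to the robot, and variables do not carry over. Pictures are saved under pics/ and viewed, and the job is handed in when it is done.

Besides the shell and the picture viewer there is one more tool, called after ">>>" by a JSON object that holds its "fn" and its "kwargs". step_arm: Moves the arm, as the interface text tells. Its arguments: {"type":"object","properties":{"motion":{"type":"array"},"grip_force":{"type":"number"}},"required":["motion"]}

```bash
mkdir -p pics; ls
python3 - <<'E'
from station import sense, viewer, order
import cv2
print(sense())
for n in ("scene","top"):
    d=viewer.grab_frame(n); cv2.imwrite(f"pics/{n}0.png",d["frame"][:,:,::-1]); print(n,d["mtx"],d["k1"],d["world_to_cam"])
E
```

```text
pics
{'time': 0.0, 'q': array([1.10331714e+00, 1.04687970e-01, 9.64337263e-02, 1.56392620e+00,
       1.70767477e-05, 1.35311654e+00]), 'joint_vel': array([-1.08882513e-03,  5.17398058e-04, -2.63190254e-04, -3.68866926e-04,
       -6.65002635e-05, -1.36355990e-04]), 'effort': array([-1.93494947e-03, -5.56932592e+01,  5.03651083e+01,  1.69301592e-02,
       -2.99483736e-04,  8.16565631e-06]), 'eef_pos': array([148.15127578, 581.08906801, 255.50939411]), 'eef_rot': array([ 0.19509112,  1.56236734, -0.19713442]), 'force': array([ 0.73702224, -0.28149267,  0.6365909 ]), 'moment': array([-0.04056039, -0.01095828,  0.01974515]), 'finger_gap': 85.30953348924798}
scene [[394.32976691   0.         286.2864246 ]
 [  0.         394.32976691 209.15653842]
 [  0.           0.           1.        ]] -0.02570485781856477 [[ 7.06644332e-01  7.07448038e-01 -1.30790421e-02 -3.54311630e+02]
 [ 4.30141385e-01 -4.44182637e-01 -7.85926315e-01 -1.99770141e+02]
 [-5.61811513e-01  5.49744539e-01 -6.18181822e-01  1.30995484e+03]
 [ 0.00000000e+00  0.00000000e+00  0.00000000e+00  1.00000000e+00]]
top [[472.31987609   0.         286.41329018]
 [  0.         472.31987609 210.83453214]
 [  0.           0.           1.        ]] -0.025787064863243763 [[-2.87073578e-03 -9.99994780e-01 -1.48253987e-03 -5.72286465e+01]
 [-9.89653256e-01  3.05371519e-03 -1.43447232e-01  5.83465115e+02]
 [ 1.43451011e-01  1.05540130e-03 -9.89656857e-01  1.03396530e+03]
 [ 0.00000000e+00  0.00000000e+00  0.00000000e+00  1.00000000e+00]]
```

View pics/scene0.png

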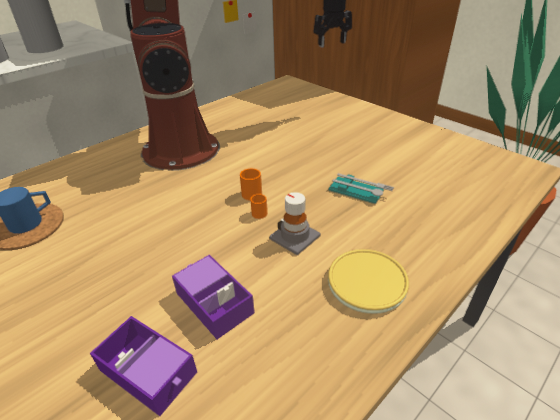

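View pics/top0.png

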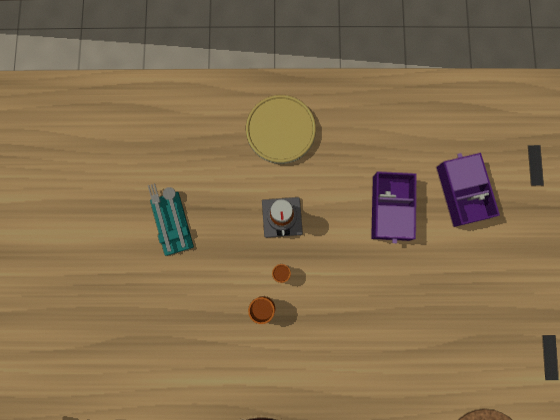

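The scene shows the holder in the middle. In the top view, it sits at about (282,217) with the cap at (282,210) and its red mark pointing down, towards the robot. The small cup is at (281,273) and the large decoy at (262,310). The lunchboxes are at (394,207), the leftmost and so the target, and at (467,190), the decoy. The cutlery is at (172,220) and the plates at (281,129). Next I'll zoom in to get exact pixels.

```bash
cat > h.py <<'E'
import numpy as np, cv2
from station import sense, viewer, order
def grab(n): return viewer.grab_frame(n)
def ray(d,uv):
    K=d["mtx"];k=d["k1"]
    p=(np.array(uv,float)-K[:2,2])/K[0,0]
    D=np.array([k,0,0,0,0.])
    return cv2.undistortPoints(np.array([[uv]],float),K,D)[0,0]
def topl(d,uv,z):
    W=d["world_to_cam"];R=W[:3,:3];t=W[:3,3]
    r=R.T@np.append(ray(d,uv),1);c=-R.T@t
    s=(z-c[2])/r[2];return (c+s*r)
def proj(d,P):
    W=d["world_to_cam"];R=W[:3,:3];t=W[:3,3]
    p,_=cv2.projectPoints(np.array(P,float).reshape(-1,3),cv2.Rodrigues(R)[0],t,d["mtx"],np.array([d["k1"],0,0,0,0.]))
    return p[:,0]
def crop(d,x0,y0,w,h,s,name):
    im=cv2.resize(d["frame"][y0:y0+h,x0:x0+w,::-1],None,fx=s,fy=s,interpolation=cv2.INTER_CUBIC)
    cv2.imwrite(name,im)
E
python3 - <<'E'
from h import *
import pickle
t=grab("top");s=grab("scene");pickle.dump((t,s),open("f0.pkl","wb"))
crop(t,240,180,200,150,4,"pics/t1.png");crop(s,220,150,140,110,5,"pics/s1.png")
E
```

```text
(no output)
```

View pics/t1.png

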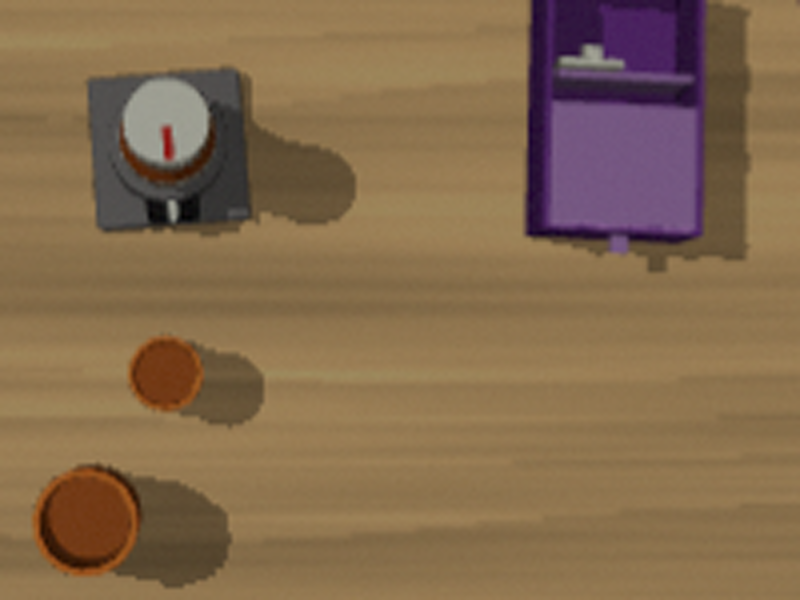

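View pics/s1.png

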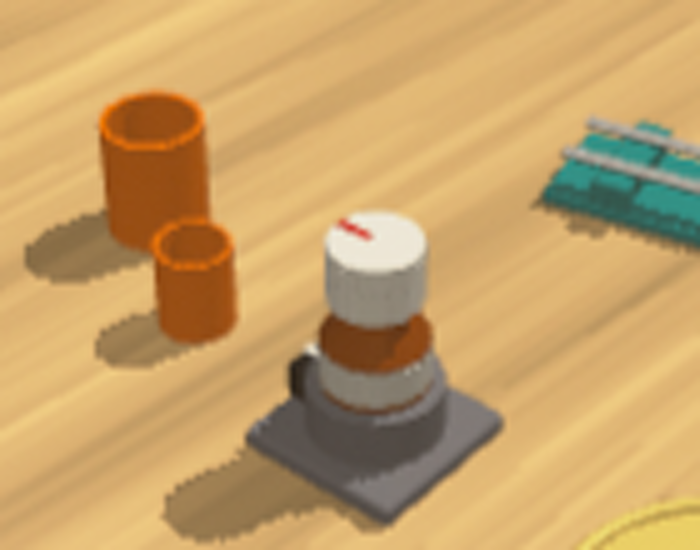

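The top crop shows the holder base corners at about (88,80), (238,69), (250,218) and (100,230), the cap top at (167,121), and the cup rim centred at (166,374). I still need the lunchbox.

Run:
```python
from h import *
import pickle
t,s=pickle.load(open("f0.pkl","rb"))
crop(t,355,155,155,90,5,"pics/t2.png")
cv=lambda u,v:((u+.5)/4-.5+240,(v+.5)/4-.5+180)
B=[topl(t,cv(*c),12)[:2] for c in [(88,80),(238,69),(250,218),(100,230)]]
print(np.round(B,1),np.mean(B,0),[np.linalg.norm(B[i]-B[i-1]) for i in range(4)])
print("x axis",[np.degrees(np.arctan2(*(B[a]-B[b])[::-1])) for a,b in((0,3),(1,2))],"y",[np.degrees(np.arctan2(*(B[a]-B[b])[::-1])) for a,b in((0,1),(3,2))])
print("cap",topl(t,cv(167,121),120))
print("red",topl(t,cv(166,127),120),topl(t,cv(169,158),120))
print("cup",topl(t,cv(166,374),50),"rim L/R",topl(t,cv(129,374),50),topl(t,cv(203,374),50))
print("big",topl(t,cv(87,521),70))
cs=lambda u,v:((u+.5)/5-.5+220,(v+.5)/5-.5+150)
print("scene cap",topl(s,cs(377,242),120),"cup",topl(s,cs(193,245),50))
b=[topl(s,cs(*c),z) for c,z in (((247,437),12),((388,510),12),((502,422),12))];print("scene base L,N,R",np.round(b,1))
```

```text
[[614.5  -0.7]
 [620.7 -88.9]
 [532.8 -95.3]
 [526.1  -8.1]] [573.51044888 -48.27711129] [np.float64(88.69631886117311), np.float64(88.41723958377466), np.float64(88.16827439234036), np.float64(87.45867963364837)]
x axis [np.float64(4.773804214167329), np.float64(4.154046592415699)] y [np.float64(94.07479228649042), np.float64(94.4164568726307)]
cap [574.06982752 -48.41426077 120.        ]
red [570.87097481 -47.88221996 120.        ] [554.37700634 -49.44078568 120.        ]
cup [442.46551488 -46.8351293   50.        ] rim L/R [442.52193608 -26.30192956  50.        ] [442.40638102 -67.36645343  50.        ]
big [363.69119111  -4.40635969  70.        ]
scene cap [577.64181336 -46.26714567 120.        ] cup [446.54811541 -45.30902535  50.        ]
scene base L,N,R [[540.7 -97.6  12. ]
 [623.6 -86.4  12. ]
 [621.2  -4.4  12. ]]
```

View pics/t2.png

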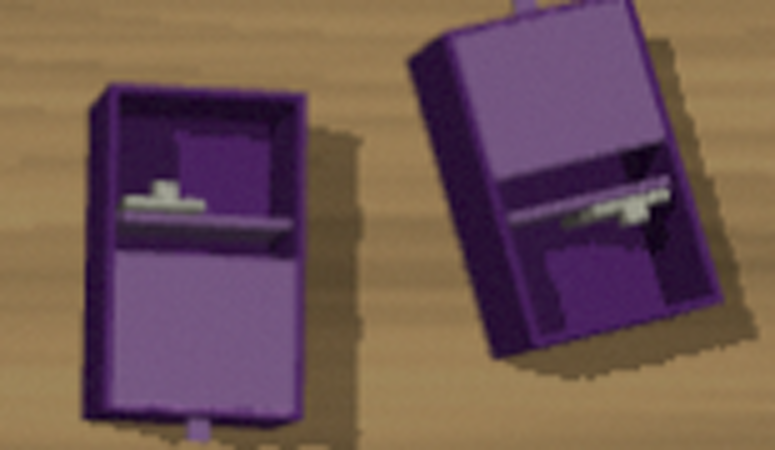

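The target lunchbox's top corners in this crop are about (112,86), (306,95), (300,415) and (105,408).

Run:
```python
from h import *
import pickle
t,s=pickle.load(open("f0.pkl","rb"))
cv=lambda u,v:((u+.5)/5-.5+355,(v+.5)/5-.5+155)
B=[topl(t,cv(*c),55)[:2] for c in [(112,86),(306,95),(300,415),(105,408)]]
print(np.round(B,1),np.mean(B,0))
H=np.array([575,-47.5]);L=np.mean(B,0);print(H,L,np.linalg.norm(L-H),(H+L)/2,np.degrees(np.arctan2(*(L-H)[::-1])))
from scipy.spatial.transform import Rotation as R
print(R.from_rotvec(sense()["eef_rot"]).as_matrix().round(3))
t2=grab("scene");
for p in [(575,-47.5,120),(444.5,-46,50),(441,-47,50)]: print(proj(t,p),proj(s,p))
```

```text
[[ 670.7 -265.7]
 [ 666.3 -354.3]
 [ 520.1 -345.4]
 [ 523.5 -258.1]] [ 595.14199855 -305.86624405]
[575.  -47.5] [ 595.14199855 -305.86624405] 259.1501807206346 [ 585.07099928 -176.68312202] -85.54228905370798
[[-0.     0.247  0.969]
 [-0.001  0.969 -0.247]
 [-1.    -0.001 -0.   ]]
[[280.94157689 209.4406318 ]] [[293.77394169 197.74828307]]
[[280.74763551 272.20268704]] [[257.46149494 198.38276106]]
[[281.20017632 273.79022995]] [[256.25524995 197.98191417]]
```

>>> {"fn": "step_arm", "kwargs": {"motion": [0.03, -0.028, 0, 0, 0, 0, 0, 0.03, -0.028, 0, 0, 0, 0, 0, 0.03, -0.028, 0, 0, 0, 0, 0, 0.03, -0.028, 0, 0, 0, 0, 0, 0.03, -0.028, 0, 0, 0, 0, 0], "grip_force": 30}}

```text
time: 0.67
eef_pos: [299.2, 440.0, 256.3]
eef_rot: [0.196, 1.562, -0.196]
force: [0.8, 0.6, -0.2]
finger_gap: 85.6
```

>>> {"fn": "step_arm", "kwargs": {"motion": [0.03, -0.028, 0, 0, 0, 0, 0, 0.03, -0.028, 0, 0, 0, 0, 0, 0.03, -0.028, 0, 0, 0, 0, 0, 0.03, -0.028, 0, 0, 0, 0, 0, 0.03, -0.028, 0, 0, 0, 0, 0]}}

```text
time: 1.08
eef_pos: [449.5, 299.8, 256.4]
eef_rot: [0.196, 1.562, -0.196]
force: [0.1, 0.4, 0.4]
finger_gap: 85.2
```

>>> {"fn": "step_arm", "kwargs": {"motion": [-0.0005, -0.0347, -0.011, 0, 0, 0, 0, -0.0005, -0.0347, -0.011, 0, 0, 0, 0, -0.0005, -0.0347, -0.011, 0, 0, 0, 0, -0.0005, -0.0347, -0.011, 0, 0, 0, 0, -0.0005, -0.0347, -0.011, 0, 0, 0, 0]}}

```text
time: 1.5
eef_pos: [445.5, 126.4, 200.7]
eef_rot: [0.196, 1.562, -0.196]
force: [1.2, -0.3, 0.1]
finger_gap: 85.4
```

>>> {"fn": "step_arm", "kwargs": {"motion": [-0.0005, -0.0347, -0.011, 0, 0, 0, 0, -0.0005, -0.0347, -0.011, 0, 0, 0, 0, -0.0005, -0.0347, -0.011, 0, 0, 0, 0, -0.0005, -0.0347, -0.011, 0, 0, 0, 0, -0.0005, -0.0347, -0.011, 0, 0, 0, 0]}}

```text
time: 1.92
eef_pos: [443.0, -47.2, 145.9]
eef_rot: [0.196, 1.561, -0.196]
force: [1.1, -0.9, 0.4]
finger_gap: 85.6
```

>>> {"fn": "step_arm", "kwargs": {"motion": [0, 0, 0, 0, 0, 0, 0, 0, 0, 0, 0, 0, 0, 0, 0, 0, 0, 0, 0, 0, 0, 0, 0, 0, 0, 0, 0, 0, 0, 0, 0, 0, 0, 0, 0]}}

```text
time: 2.33
eef_pos: [443.6, -44.6, 146.8]
eef_rot: [0.195, 1.561, -0.195]
force: [0.6, 0.5, -0.3]
finger_gap: 85.4
```

>>> {"fn": "step_arm", "kwargs": {"motion": [0, 0, -0.022, 0, 0, 0, 0, 0, 0, -0.022, 0, 0, 0, 0, 0, 0, -0.022, 0, 0, 0, 0, 0, 0, -0.022, 0, 0, 0, 0, 0, 0, -0.022, 0, 0, 0, 0]}}

```text
time: 2.75
eef_pos: [443.7, -44.7, 35.8]
eef_rot: [0.194, 1.561, -0.195]
force: [0.1, -0.5, 0.4]
finger_gap: 85.5
```

Run:
```python
from h import *
t=grab("top");s=grab("scene")
crop(s,190,120,160,120,4,"pics/s2.png")
print([sense()["eef_pos"].round(1) for _ in range(3)])
```

```text
[array([441.2, -43.8,  33.4]), array([441.2, -43.8,  33.4]), array([441.2, -43.8,  33.4])]
```

View pics/s2.png

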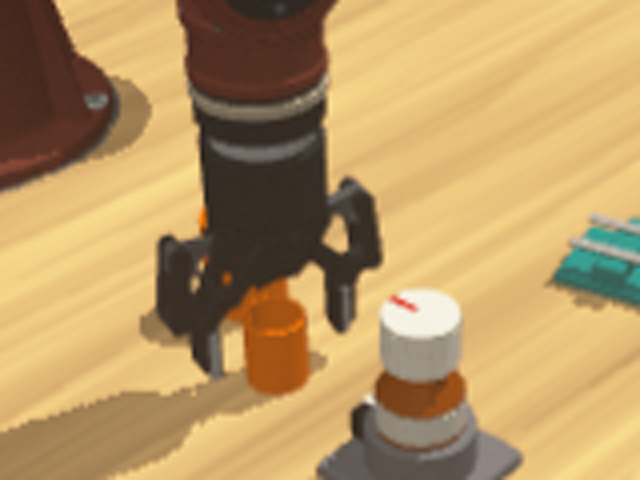

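Run:
```python
from h import *
s=grab("scene")
f=lambda p:(proj(s,p)-[190,120])*4
for x,y in((443.3,-46.6),):
  for z in(11,24):
    print(z,f([[x+.247*k,y+.969*k,z] for k in(-46,0,46)]).round())
print("cup base",f([[443.5,-46.5,0],[443.5,-46.5,50]]).round())
```

```text
11 [[208. 385.]
 [271. 361.]
 [333. 339.]]
24 [[206. 369.]
 [270. 345.]
 [332. 323.]]
cup base [[273. 374.]
 [268. 313.]]
```

The view shows the cup centred between the open fingers, with tips at about (212,372) and (342,328). I'm closing the gripper.

>>> {"fn": "step_arm", "kwargs": {"motion": [0, 0, 0, 0, 0, 0, 1, 0, 0, 0, 0, 0, 0, 1, 0, 0, 0, 0, 0, 0, 1, 0, 0, 0, 0, 0, 0, 1, 0, 0, 0, 0, 0, 0, 1], "grip_force": 30}}

```text
time: 3.32
eef_pos: [444.2, -45.9, 37.8]
eef_rot: [0.196, 1.56, -0.196]
force: [-1.2, 1.0, 6.5]
finger_gap: 42.2
```

>>> {"fn": "step_arm", "kwargs": {"motion": [0, 0, 0, 0, 0, 0, 1, 0, 0, 0, 0, 0, 0, 1, 0, 0, 0, 0, 0, 0, 1, 0, 0, 0, 0, 0, 0, 1, 0, 0, 0, 0, 0, 0, 1]}}

```text
time: 3.73
eef_pos: [444.3, -45.9, 37.9]
eef_rot: [0.196, 1.56, -0.196]
force: [-1.4, -0.0, 7.2]
finger_gap: 41.8
```

>>> {"fn": "step_arm", "kwargs": {"motion": [0, 0, 0.006, 0, 0, 0, 1, 0, 0, 0.012, 0, 0, 0, 1, 0, -0.01, 0.012, 0, 0, 0, 1, 0, -0.02, 0.01, 0, 0, 0, 1, 0, -0.02, 0, 0, 0, 0, 1]}}

```text
time: 4.15
eef_pos: [444.9, -97.3, 80.0]
eef_rot: [0.193, 1.558, -0.196]
force: [0.8, -1.3, -0.0]
finger_gap: 41.8
```

>>> {"fn": "step_arm", "kwargs": {"motion": [0, -0.02, 0, 0, 0, 0, 1, 0, -0.02, 0, 0, 0, 0, 1, 0.01, -0.02, 0, 0, 0, 0, 1, 0.02, -0.02, 0, 0, 0, 0, 1, 0.02, 0, 0, 0, 0, 0, 1]}}

```text
time: 4.57
eef_pos: [494.4, -180.1, 78.1]
eef_rot: [0.197, 1.559, -0.201]
force: [0.5, 0.6, -0.5]
finger_gap: 41.9
```

>>> {"fn": "step_arm", "kwargs": {"motion": [0.02, 0, 0, 0, 0, 0, 1, 0.02, 0, 0, 0, 0, 0, 1, 0.02, 0, 0, 0, 0, 0, 1, 0.02, 0, 0, 0, 0, 0, 1, 0.011, 0, 0, 0, 0, 0, 1]}}

```text
time: 4.98
eef_pos: [586.3, -176.8, 77.8]
eef_rot: [0.195, 1.56, -0.197]
force: [0.2, 0.6, -0.6]
finger_gap: 42.2
```

Run:
```python
from h import *
s=grab("scene");t=grab("top")
crop(s,150,120,200,150,4,"pics/s3.png")
crop(t,240,150,200,150,4,"pics/t3.png")
print(sense())
```

```text
{'time': 5.0833, 'q': array([-5.06287274e-01,  1.82704626e-01, -1.43342062e-01,  1.24306118e+00,
        7.21589402e-05, -2.57027008e-01]), 'joint_vel': array([-0.01384768, -0.04144064, -0.05753102,  0.00794259, -0.00507605,
       -0.01153974]), 'effort': array([  0.61871175, -56.92055225,  50.39387584,  -0.30782073,
         0.08956541,   0.18035106]), 'eef_pos': array([ 585.83043911, -176.62641347,   77.57258204]), 'eef_rot': array([ 0.19519204,  1.56032883, -0.19607637]), 'force': array([ 0.17358768,  0.0604469 , -0.59824641]), 'moment': array([-0.01090353,  0.01159265, -0.02577455]), 'finger_gap': 41.48464316670593}
```

View pics/s3.png

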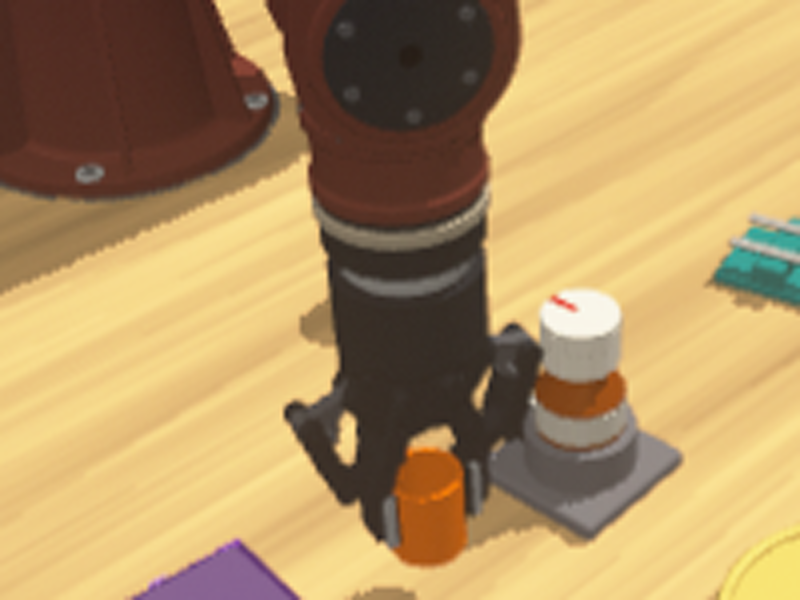

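The picture shows the cup held upright at about (430,505). I'm lowering it.

>>> {"fn": "step_arm", "kwargs": {"motion": [0, 0, -0.012, 0, 0, 0, 1, 0, 0, -0.012, 0, 0, 0, 1, 0, 0, -0.008, 0, 0, 0, 1, 0, 0, -0.005, 0, 0, 0, 1, 0, 0, -0.001, 0, 0, 0, 1]}}

```text
time: 5.5
eef_pos: [583.2, -175.4, 37.6]
eef_rot: [0.197, 1.563, -0.196]
force: [-4.3, 2.0, 9.0]
finger_gap: 41.6
```

>>> {"fn": "step_arm", "kwargs": {"motion": [0, 0, -0.001, 0, 0, 0, 1, 0, 0, 0, 0, 0, 0, 1, 0, 0, 0, 0, 0, 0, 1, 0, 0, 0, 0, 0, 0, 1, 0, 0, 0, 0, 0, 0, 1]}}

```text
time: 5.92
eef_pos: [583.6, -175.5, 37.6]
eef_rot: [0.196, 1.563, -0.196]
force: [-4.7, 1.1, 6.7]
finger_gap: 41.7
```

>>> {"fn": "step_arm", "kwargs": {"motion": [0, 0, 0, 0, 0, 0, 0.3, 0, 0, 0, 0, 0, 0, 0.2, 0, 0, 0, 0, 0, 0, 0.1, 0, 0, 0, 0, 0, 0, 0.1, 0, 0, 0, 0, 0, 0, 0.1]}}

```text
time: 6.33
eef_pos: [584.2, -175.6, 37.1]
eef_rot: [0.196, 1.562, -0.196]
force: [-1.0, -0.8, -0.0]
finger_gap: 76.7
```

>>> {"fn": "step_arm", "kwargs": {"motion": [0, 0, 0.01, 0, 0, 0, 0.1, 0, 0, 0.02, 0, 0, 0, 0.1, 0, 0, 0.025, 0, 0, 0, 0.1, 0, 0, 0.03, 0, 0, 0, 0, 0, 0, 0.03, 0, 0, 0, 0]}}

```text
time: 6.75
eef_pos: [584.0, -175.4, 154.0]
eef_rot: [0.196, 1.562, -0.196]
force: [0.6, -0.6, -0.3]
finger_gap: 85.4
```

>>> {"fn": "step_arm", "kwargs": {"motion": [0, 0, 0.02, 0, 0, 0, 0, -0.025, 0, 0.02, 0, 0, 0, 0, -0.035, 0, 0.02, 0, 0, 0, 0, -0.035, 0, 0, 0, 0, 0, 0, -0.035, 0, 0, 0, 0, 0, 0]}}

```text
time: 7.17
eef_pos: [453.7, -175.8, 214.4]
eef_rot: [0.194, 1.559, -0.197]
force: [-0.6, 0.6, 0.9]
finger_gap: 85.0
```

Run:
```python
from h import *
s=grab("scene");t=grab("top")
crop(s,150,150,200,150,4,"pics/s4.png")
crop(t,240,130,200,150,4,"pics/t4.png")
print(sense()["eef_pos"])
```

```text
[ 450.8405548  -174.85300882  213.09169417]
```

View pics/s4.png

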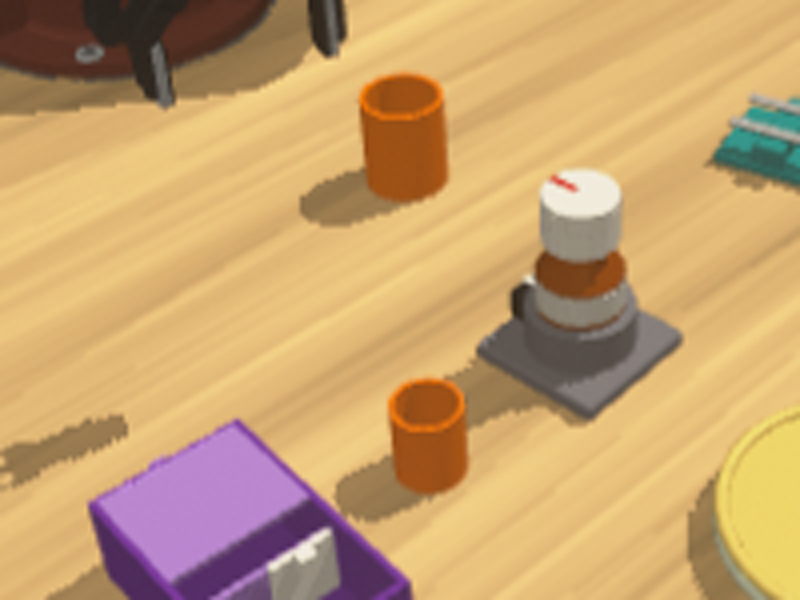

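View pics/t4.png

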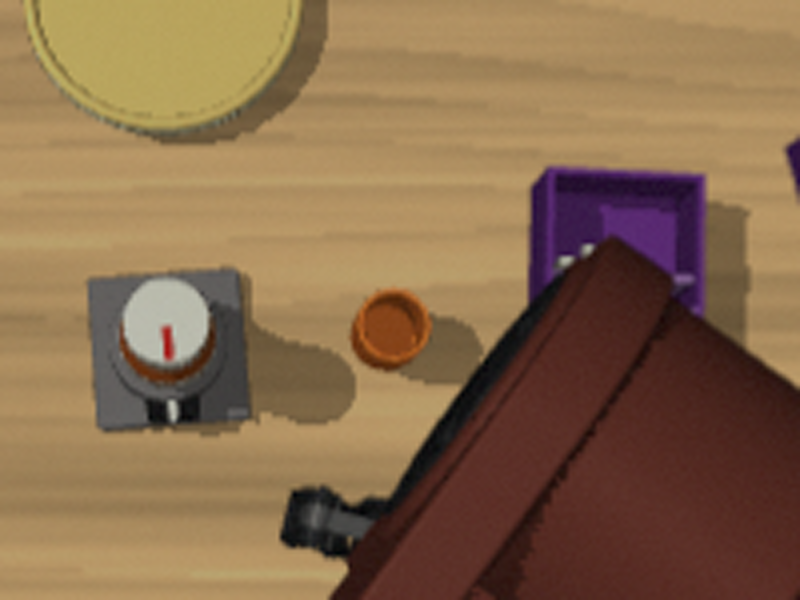

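The cup stands upright with its rim centre at about (394,325) in the top crop. I'll use it to check the camera-to-robot offset.

Run:
```python
from h import *
t=grab("top");s=grab("scene")
cv=lambda u,v:((u+.5)/4-.5+240,(v+.5)/4-.5+130)
print("cup",topl(t,cv(394,325),50),"cap",topl(t,cv(167,321),120))
cs=lambda u,v:((u+.5)/4-.5+150,(v+.5)/4-.5+150)
print("scene cup",topl(s,cs(428,405),50),"cap",topl(s,cs(581,195.5+12),120))
```

```text
cup [ 581.68258173 -175.91068051   50.        ] cap [574.06982752 -48.41426077 120.        ]
scene cup [ 585.90841217 -174.33317929   50.        ] cap [586.50531906 -55.83303335 120.        ]
```

>>> {"fn": "step_arm", "kwargs": {"motion": [0.0243, 0.0255, 0, 0, 0, 0, 0, 0.0243, 0.0255, 0, 0, 0, 0, 0, 0.0243, 0.0255, 0, 0, 0, 0, 0, 0.0243, 0.0255, 0, 0, 0, 0, 0, 0.0243, 0.0255, 0, 0, 0, 0, 0]}}

```text
time: 7.78
eef_pos: [578.1, -46.3, 212.3]
eef_rot: [0.196, 1.561, -0.196]
force: [1.4, -1.1, 0.0]
finger_gap: 85.4
```

>>> {"fn": "step_arm", "kwargs": {"motion": [0, 0, -0.02, 0, 0, 0, 0, 0, 0, -0.02, 0, 0, 0, 0, 0, 0, -0.02, 0, 0, 0, 0, 0, 0, 0, 0, 0, 0, 0, 0, 0, 0, 0, 0, 0, 0]}}

```text
time: 8.2
eef_pos: [575.9, -47.6, 151.6]
eef_rot: [0.196, 1.564, -0.195]
force: [0.2, -0.8, 1.3]
finger_gap: 85.0
```

Run:
```python
from h import *
s=grab("scene");t=grab("top")
crop(s,220,110,160,120,5,"pics/s5.png")
print(sense()["eef_pos"])
f=lambda p:(proj(s,p)-[220,110])*5
print(f([[576+.247*k,-48+.969*k,140] for k in(-44,0,44)]).round(),f([576,-48,120]))
```

```text
[576.80989208 -48.23993899 153.76688937]
[[283. 435.]
 [370. 404.]
 [453. 374.]] [[369.69063099 440.13925127]]
```

View pics/s5.png

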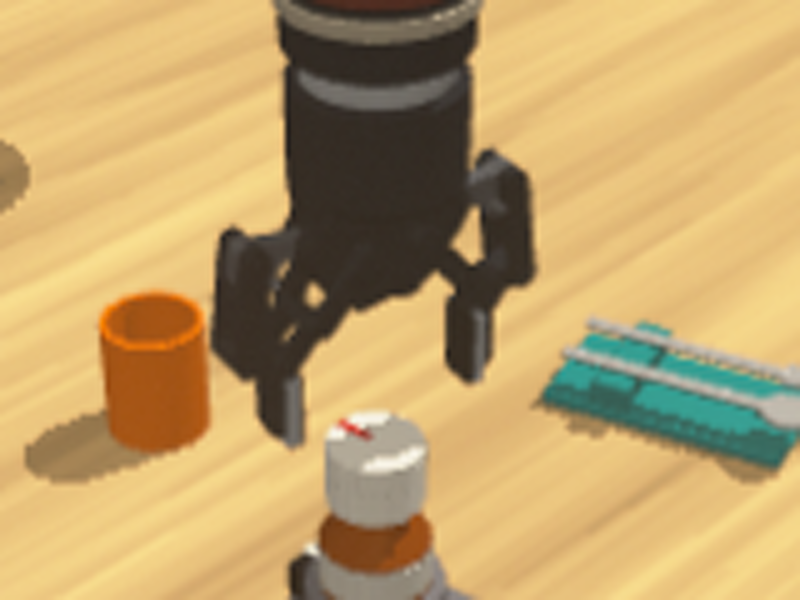

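The fingers straddle the cap, with tips at (283,442) and (473,378) and the cap top at (377,442), so it is well centred. I'm descending and closing.

>>> {"fn": "step_arm", "kwargs": {"motion": [0, 0, -0.012, 0, 0, 0, 0, 0, 0, -0.012, 0, 0, 0, 0, 0, 0, -0.01, 0, 0, 0, 0, 0, 0, -0.006, 0, 0, 0, 0, 0, 0, 0, 0, 0, 0, 0]}}

```text
time: 8.72
eef_pos: [574.6, -47.8, 110.0]
eef_rot: [0.197, 1.565, -0.196]
force: [-0.4, 0.6, -0.1]
finger_gap: 85.3
```

>>> {"fn": "step_arm", "kwargs": {"motion": [0, 0, 0, 0, 0, 0, 1, 0, 0, 0, 0, 0, 0, 1, 0, 0, 0, 0, 0, 0, 1, 0, 0, 0, 0, 0, 0, 1, 0, 0, 0, 0, 0, 0, 1], "grip_force": 60}}

```text
time: 9.13
eef_pos: [576.2, -48.2, 113.3]
eef_rot: [0.196, 1.561, -0.196]
force: [-0.8, -0.6, 4.5]
finger_gap: 44.4
```

>>> {"fn": "step_arm", "kwargs": {"motion": [0, 0, 0, 0, 0, 0, 1, 0, 0, 0, 0, 0, 0, 1, 0, 0, 0, 0, 0, 0, 1, 0, 0, 0, 0, 0, 0, 1, 0, 0, 0, 0, 0, 0, 1]}}

```text
time: 9.55
eef_pos: [576.2, -48.2, 113.2]
eef_rot: [0.196, 1.561, -0.196]
force: [-1.8, -1.3, 5.9]
finger_gap: 44.6
```

>>> {"fn": "step_arm", "kwargs": {"motion": [0, 0, -0.002, 0, 0, 0, 1, 0, 0, -0.002, 0, 0, 0, 1, 0, 0, -0.002, 0, 0, 0, 1, 0, 0, 0, 0, 0, 0, 1, 0, 0, 0, 0, 0, 0, 1]}}

```text
time: 9.97
eef_pos: [576.3, -48.3, 107.5]
eef_rot: [0.196, 1.561, -0.196]
force: [-3.6, 1.4, 8.9]
finger_gap: 44.6
```

Run:
```python
from h import *
s=grab("scene")
crop(s,240,150,120,90,6,"pics/s6.png")
for i in range(3): grab("top"); print(sense()["eef_pos"],sense()["force"],sense()["moment"])
```

```text
[576.2918397  -48.24526801 107.60499324] [-2.9172396  -0.07058751  8.9004972 ] [0.13433452 0.57447402 0.01189718]
[576.29630881 -48.25407612 107.6110509 ] [-1.62903914 -0.08387576  8.43917934] [0.13377294 0.60296525 0.03585054]
[576.2768577  -48.24521118 107.60077919] [-3.30417556  0.80320618  8.58820867] [0.11815999 0.62549743 0.04489309]
```

View pics/s6.png

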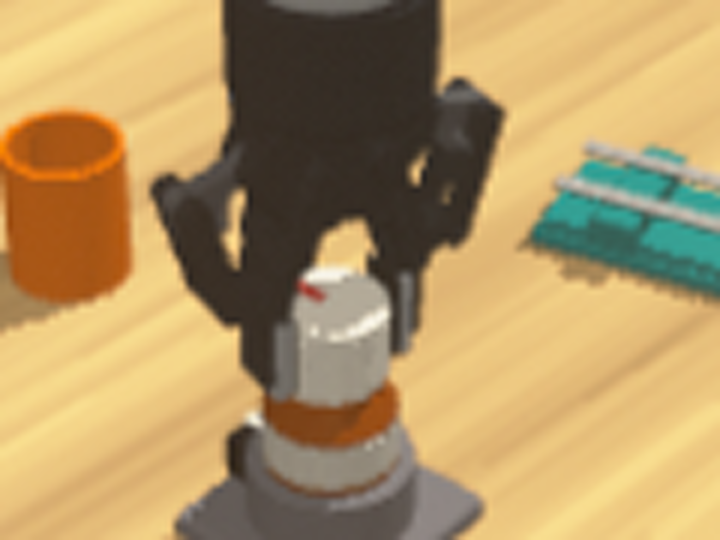

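>>> {"fn": "step_arm", "kwargs": {"motion": [0, 0, -0.001, 0, 0, 0, 1, 0, 0, -0.001, 0, 0, 0, 1, 0, 0, 0, 0, 0, 0, 1, 0, 0, 0, 0, 0, 0, 1, 0, 0, 0, 0, 0, 0, 1]}}

```text
time: 10.58
eef_pos: [576.3, -48.3, 105.8]
eef_rot: [0.196, 1.56, -0.196]
force: [-2.6, 1.3, 10.8]
finger_gap: 44.7
```

Run:
```python
from h import *
s=grab("scene")
crop(s,240,150,120,90,6,"pics/s7.png")
F=[]
for i in range(4): grab("top"); F.append(np.r_[sense()["eef_pos"],sense()["force"],sense()["moment"]])
print(np.mean(F,0).round(2))
```

```text
[ 5.7630e+02 -4.8250e+01  1.0579e+02 -4.0100e+00  9.0000e-02  1.0290e+01
  1.5000e-01  7.5000e-01 -1.0000e-02]
```

View pics/s7.png

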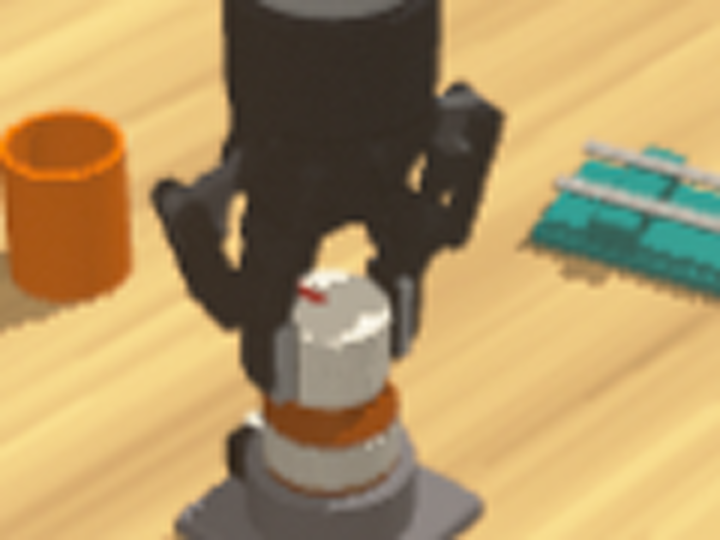

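The cap is about 6 mm down with roughly 10 N on it. I'm starting the turn and watching the moment.

>>> {"fn": "step_arm", "kwargs": {"motion": [0, 0, 0, 0, 0, 0.05, 1, 0, 0, 0, 0, 0, 0.05, 1, 0, 0, 0, 0, 0, 0.05, 1, 0, 0, 0, 0, 0, 0.05, 1, 0, 0, 0, 0, 0, 0.05, 1]}}

```text
time: 11.25
eef_pos: [577.1, -48.3, 106.1]
eef_rot: [-0.003, 1.568, 0.002]
force: [-0.1, 2.2, 10.7]
finger_gap: 44.2
```

Run:
```python
from h import *
s=grab("scene")
crop(s,240,150,120,90,6,"pics/s8.png")
F=[]
for i in range(4): grab("top"); F.append(np.r_[sense()["eef_pos"],sense()["force"],sense()["moment"]])
print(np.mean(F,0).round(2))
```

```text
[ 5.7708e+02 -4.8310e+01  1.0614e+02 -1.6000e-01  7.4000e-01  9.7000e+00
  1.9000e-01  7.0000e-02  1.0000e-02]
```

View pics/s8.png

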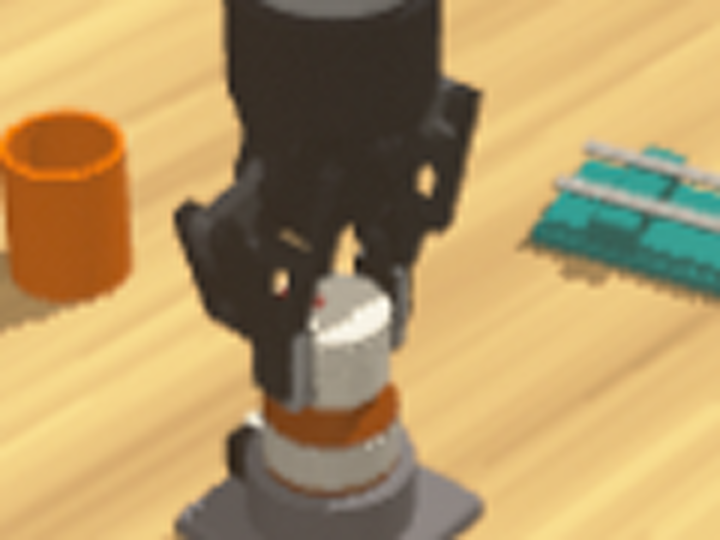

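The mark is turning with the cap and the torque is near zero. I'll continue to about 75°.

>>> {"fn": "step_arm", "kwargs": {"motion": [0, 0, 0, 0, 0, 0.106, 1, 0, 0, 0, 0, 0, 0.106, 1, 0, 0, 0, 0, 0, 0.106, 1, 0, 0, 0, 0, 0, 0.106, 1, 0, 0, 0, 0, 0, 0.106, 1]}}

```text
time: 11.92
eef_pos: [577.2, -48.3, 106.2]
eef_rot: [-0.421, 1.527, 0.418]
force: [0.4, 2.3, 10.0]
finger_gap: 44.7
```

>>> {"fn": "step_arm", "kwargs": {"motion": [0, 0, 0, 0, 0, 0.106, 1, 0, 0, 0, 0, 0, 0.106, 1, 0, 0, 0, 0, 0, 0.106, 1, 0, 0, 0, 0, 0, 0.106, 1, 0, 0, 0, 0, 0, 0.106, 1]}}

```text
time: 12.33
eef_pos: [576.9, -48.0, 106.0]
eef_rot: [-0.83, 1.404, 0.828]
force: [-0.8, 1.6, 9.4]
finger_gap: 44.3
```

Run:
```python
from h import *
s=grab("scene")
crop(s,240,150,120,90,6,"pics/s9.png")
F=[]
for i in range(4): grab("top"); F.append(np.r_[sense()["eef_pos"],sense()["force"],sense()["moment"]])
print(np.mean(F,0).round(2))
from scipy.spatial.transform import Rotation as R
print(R.from_rotvec(sense()["eef_rot"]).as_matrix().round(3))
```

```text
[ 5.7687e+02 -4.8100e+01  1.0602e+02 -9.6000e-01  1.2500e+00  9.8200e+00
  3.1000e-01  2.3000e-01  7.0000e-02]
[[ 0.003 -0.873  0.488]
 [-0.     0.488  0.873]
 [-1.    -0.002  0.001]]
```

View pics/s9.png

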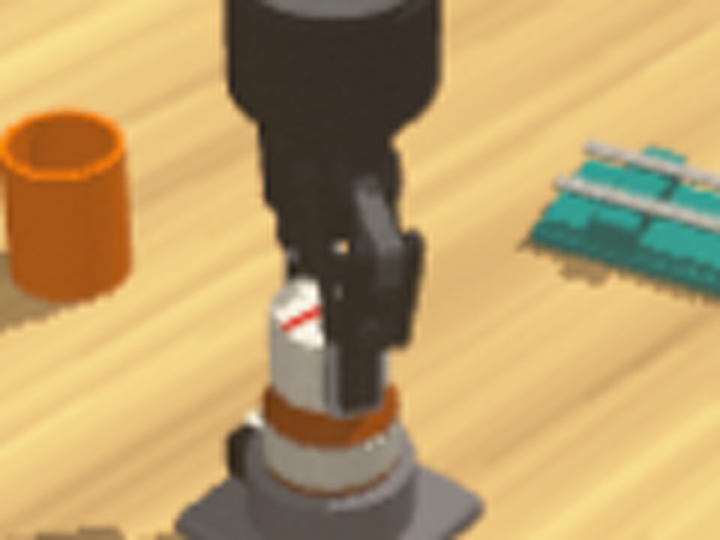

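The red mark now points towards -y, which is about 75° of turn. I'm lifting, slowly at first.

>>> {"fn": "step_arm", "kwargs": {"motion": [0, 0, 0.002, 0, 0, 0, 1, 0, 0, 0.003, 0, 0, 0, 1, 0, 0, 0.003, 0, 0, 0, 1, 0, 0, 0.004, 0, 0, 0, 1, 0, 0, 0.004, 0, 0, 0, 1]}}

```text
time: 13.0
eef_pos: [575.8, -48.0, 120.6]
eef_rot: [-0.825, 1.408, 0.826]
force: [0.2, 0.1, -0.7]
finger_gap: 44.3
```

>>> {"fn": "step_arm", "kwargs": {"motion": [0, 0, 0.005, 0, 0, 0, 1, 0, 0, 0.006, 0, 0, 0, 1, 0, 0, 0.006, 0, 0, 0, 1, 0, 0, 0.008, 0, 0, 0, 1, 0, 0, 0.01, 0, 0, 0, 1]}}

```text
time: 13.42
eef_pos: [575.5, -48.0, 155.7]
eef_rot: [-0.825, 1.409, 0.826]
force: [0.1, -0.6, 0.6]
finger_gap: 44.4
```

>>> {"fn": "step_arm", "kwargs": {"motion": [0, 0, 0.01, 0, 0, 0, 1, 0, 0, 0.01, 0, 0, 0, 1, 0, 0, 0.01, 0, 0, 0, 1, 0, 0, 0.01, 0, 0, 0, 1, 0, 0, 0.006, 0, 0, 0, 1]}}

```text
time: 13.83
eef_pos: [576.3, -48.2, 203.2]
eef_rot: [-0.826, 1.407, 0.824]
force: [-0.8, 0.9, -0.3]
finger_gap: 44.7
```

>>> {"fn": "step_arm", "kwargs": {"motion": [0, 0, 0, 0, 0, 0, 1, 0, 0, 0, 0, 0, 0, 1, 0, 0, 0, 0, 0, 0, 1, 0, 0, 0, 0, 0, 0, 1, 0, 0, 0, 0, 0, 0, 1]}}

```text
time: 14.25
eef_pos: [575.5, -48.0, 200.7]
eef_rot: [-0.825, 1.409, 0.826]
force: [0.1, -0.4, -0.1]
finger_gap: 44.2
```

Run:
```python
from h import *
s=grab("scene");t=grab("top");a=sense()
crop(s,160,120,240,180,3,"pics/s10.png")
cv2.imwrite("pics/t10.png",t["frame"][:,:,::-1])
print(a["eef_pos"],a["force"],a["finger_gap"],a["time"])
f=lambda p:(proj(s,p)-[160,120])*3
print(f([[576,-48,98.5],[576,-48,178.5],[576,-48,210]]).round())
```

```text
[575.61111024 -48.04337991 200.87280663] [-0.24701003  0.44057782 -0.41638886] 44.457917794640196 14.35
[[402. 257.]
 [402. 169.]
 [402. 131.]]
```

View pics/s10.png

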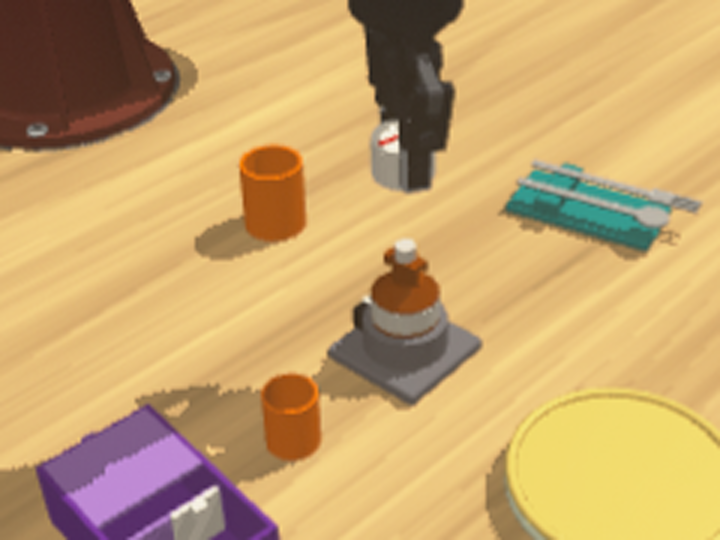

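View pics/t10.png

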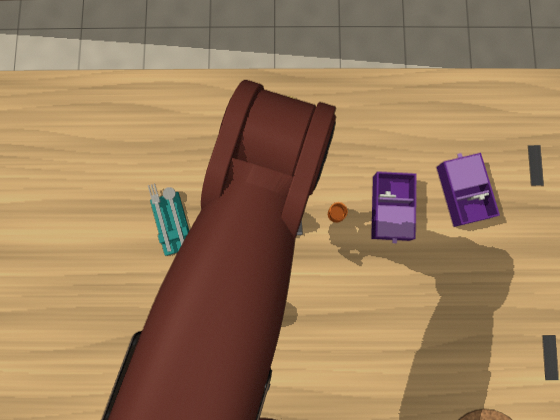

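The cap is off, level and directly above the bare neck. Its rim is at about (402,187) and the neck tip at (404,248). The cup stands upright at (291,416), and the lunchbox, cutlery holder and plates have not moved. I'm handing in.

```bash
python3 -c "
from station import order
print(order.sign_off())"
```

```text
the job is handed in; nothing more can be done
None
```

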